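# Find the spacer that just fits under a clamped cupboard door

## Task

The cupboard door lies face up, clamped at its back edge, and its free front edge must be packed up before it is rubbed down. Starting with the thinnest, try the spacers one at a time under the front edge, taking each out again before the next, until one will not go in or all have been tried; do not force them. Then leave the thickest one that did go in under the middle of the front edge, pushed in until its upright tab meets the edge, with the other spacers lying flat on the bench clear of the door and the pots, sanding block and filling knife left where they are.

Things in the scene. Friction and masses are not known exactly. Their poses are not given: they have to be found in the camera images.
- door_edge (a point): magenta cupboard door lying level, 560 wide, 260 deep, 20 thick, held rigidly at its back edge by two low clamp posts. Point: middle of the lower front edge (towards the robot); its height is the gap under the door, 9 to 16, the same all along. x points in under the door, square to the edge; y along the edge; z up. Free below for 230 in from the edge.
- spacer8_mid (a point): yellow plastic spacer lying loose on the bench: flat tongue 44 wide, 101 long, 8 thick, with an upright tab at its tail (9 thick, 44 wide, 45 tall). Point: centre of the 8 mm thickness, half-way along its 110 total length. Nose, which goes under the door, 55 along +x; tab front face 46, rear face 55 along -x; y across, z up. Pinch across its width. Home, this point is 46 in from the edge.
- spacer11_mid (a point): green plastic spacer lying loose on the bench: flat tongue 44 wide, 101 long, 11 thick, with an upright tab at its tail (9 thick, 44 wide, 45 tall). Point: centre of the 11 mm thickness, half-way along its 110 total length. Nose, which goes under the door, 55 along +x; tab front face 46, rear face 55 along -x; y across, z up. Pinch across its width. Home, this point is 46 in from the edge.
- spacer14_mid (a point): blue plastic spacer lying loose on the bench: flat tongue 44 wide, 101 long, 14 thick, with an upright tab at its tail (9 thick, 44 wide, 45 tall). Point: centre of the 14 mm thickness, half-way along its 110 total length. Nose, which goes under the door, 55 along +x; tab front face 46, rear face 55 along -x; y across, z up. Pinch across its width. Home, this point is 46 in from the edge.
- pot: small blue paint sample pot with white lid standing between the spacers and the door, 52 diameter, 60 tall, loose; origin at the centre of its underside; leave alone
- filler: small white filler tub with red lid standing between the spacers and the door, 52 diameter, 50 tall, loose; origin at the centre of its underside; leave alone
- sandblock: cork sanding block lying on the door, 65 x 110 x 25 tall, loose; origin at the centre of its underside; leave alone
- knife: filling knife with dark wooden handle lying on the bench among the spacers, 140 long, 50 wide, 18 tall, loose; origin half-way along, on its underside; steel blade towards its +x; leave alone
Not all that is in view belongs to the job. Of the things that look like the part that bears spacer14_mid, the larger one is meant. Of the things that look like the part that bears spacer8_mid, the smaller one is meant.

How it is judged (in metres and radians):
On the way, in this order (a step that is already met when the one before it is completed fails the run):
1. the 8 mm spacer is tried: its nose goes at least 20 mm under the door (x of spacer8_mid in the frame of door_edge above -0.035 m and y of spacer8_mid in the frame of door_edge between -0.28 and 0.28 m and z of spacer8_mid in the frame of door_edge below 0 m).
2. with the 8 mm one taken out, the 11 mm spacer is tried: it goes at least 20 mm under, or its nose butts against the door and stops ((x of spacer8_mid in the frame of door_edge below -0.0555 m or y of spacer8_mid in the frame of door_edge above 0.305 m or y of spacer8_mid in the frame of door_edge below -0.305 m) and ((x of spacer11_mid in the frame of door_edge above -0.035 m and y of spacer11_mid in the frame of door_edge between -0.28 and 0.28 m and z of spacer11_mid in the frame of door_edge below 0 m) or (contact force between spacer11 and door above 2 N and x of spacer11_mid in the frame of door_edge above -0.068 m and height (world z) of spacer11_mid below 0.02 m))).
3. the next step up: if the 11 mm one went in, the 14 mm one is tried in the same way with the others out; if not, the 8 mm one is put back under the door with the others out (((height (world z) of door_edge below 0.0116 m and (x of spacer8_mid in the frame of door_edge above -0.035 m and y of spacer8_mid in the frame of door_edge between -0.28 and 0.28 m and z of spacer8_mid in the frame of door_edge below 0 m) and (x of spacer11_mid in the frame of door_edge below -0.0555 m or y of spacer11_mid in the frame of door_edge above 0.305 m or y of spacer11_mid in the frame of door_edge below -0.305 m)) or (height (world z) of door_edge above 0.01 m and (x of spacer8_mid in the frame of door_edge below -0.0555 m or y of spacer8_mid in the frame of door_edge above 0.305 m or y of spacer8_mid in the frame of door_edge below -0.305 m) and (x of spacer11_mid in the frame of door_edge below -0.0555 m or y of spacer11_mid in the frame of door_edge above 0.305 m or y of spacer11_mid in the frame of door_edge below -0.305 m) and ((x of spacer14_mid in the frame of door_edge above -0.035 m and y of spacer14_mid in the frame of door_edge between -0.28 and 0.28 m and z of spacer14_mid in the frame of door_edge below 0 m) or (contact force between spacer14 and door above 2 N and x of spacer14_mid in the frame of door_edge above -0.068 m and height (world z) of spacer14_mid below 0.02 m))))).
At the end, for the whole second after the job is handed in: The thickest spacer that goes in (gap from 1 mm under to 0.6 mm over a thickness: either neighbour counts) lies under the door within 40 mm of its middle, square within 0.12 rad, tab within 6 mm of the edge; the other two are clear of the door; all lie flat (((height (world z) of door_edge below 0.0116 m and (x of spacer8_mid in the frame of door_edge between 0.04 and 0.05 m and y of spacer8_mid in the frame of door_edge between -0.04 and 0.04 m and z of spacer8_mid in the frame of door_edge below 0 m and angle between the x axis of spacer8_mid and the x axis of door_edge, either way round below 0.12 rad) and (x of spacer11_mid in the frame of door_edge below -0.0555 m or y of spacer11_mid in the frame of door_edge above 0.305 m or y of spacer11_mid in the frame of door_edge below -0.305 m) and (x of spacer14_mid in the frame of door_edge below -0.0555 m or y of spacer14_mid in the frame of door_edge above 0.305 m or y of spacer14_mid in the frame of door_edge below -0.305 m)) or (height (world z) of door_edge between 0.01 and 0.0146 m and (x of spacer11_mid in the frame of door_edge between 0.04 and 0.05 m and y of spacer11_mid in the frame of door_edge between -0.04 and 0.04 m and z of spacer11_mid in the frame of door_edge below 0 m and angle between the x axis of spacer11_mid and the x axis of door_edge, either way round below 0.12 rad) and (x of spacer8_mid in the frame of door_edge below -0.0555 m or y of spacer8_mid in the frame of door_edge above 0.305 m or y of spacer8_mid in the frame of door_edge below -0.305 m) and (x of spacer14_mid in the frame of door_edge below -0.0555 m or y of spacer14_mid in the frame of door_edge above 0.305 m or y of spacer14_mid in the frame of door_edge below -0.305 m)) or (height (world z) of door_edge above 0.013 m and (x of spacer14_mid in the frame of door_edge between 0.04 and 0.05 m and y of spacer14_mid in the frame of door_edge between -0.04 and 0.04 m and z of spacer14_mid in the frame of door_edge below 0 m and angle between the x axis of spacer14_mid and the x axis of door_edge, either way round below 0.12 rad) and (x of spacer8_mid in the frame of door_edge below -0.0555 m or y of spacer8_mid in the frame of door_edge above 0.305 m or y of spacer8_mid in the frame of door_edge below -0.305 m) and (x of spacer11_mid in the frame of door_edge below -0.0555 m or y of spacer11_mid in the frame of door_edge above 0.305 m or y of spacer11_mid in the frame of door_edge below -0.305 m))) and angle between each of spacer8_mid, spacer11_mid, spacer14_mid's own z axis and vertical below 0.15 rad and height (world z) of each of spacer8_mid, spacer11_mid, spacer14_mid below 0.025 m); the robot touches nothing.
It fails at once if a pot, the filler tub, the sanding block or the filling knife is moved more than 25 mm or a pot tipped (distance of any of pot, filler, sandblock, knife from where it was at the start of the episode above 0.025 m or angle between any of pot, filler's own z axis and vertical above 0.5 rad).
It fails at once if a spacer is forced: pressed against the door with more than 45 N (contact force between any of spacer8, spacer11, spacer14 and door above 45 N).
It also fails if it takes over 72 s, if anything falls off the work surface, if the arm or the gripper's body presses on something with over 40 N, if the wrist force passes 120 N, or if a joint passes its speed limit or range.

## Robot

A 6-joint arm with a two-finger parallel gripper is mounted at the origin on the work surface. World frame = base frame: x ahead of the robot, y to its left, z up, the work surface at z = 0. Lengths are in m, angles in degrees, forces in N, time in s.
With the tool pointing down it reaches from about 0.325 to 0.775 m from the base axis. Payload 5.5 kg.
Tool frame: the origin (TCP) lies at the very end of the fingers, on their centre line; the grasp point (between the pads) lies 19 mm behind it; z points along the fingers, y is the line along which they close (so a half turn about z gives the same grasp; the last joint's range is limited). The gripper opens to 88 mm and grips with 3 to 60 N. Pads are 20 mm wide; open, the fingers measure 115 mm over their backs; the gripper's body (75 mm by 178 mm) begins 61 mm behind the grasp point.
Start: joints at [-3.249, 5.22, 70.514, -0, 104.267, -3.249], TCP at [0.6, -0, 0.223] pointing down, gripper open.
Joint ranges: [-164.24, 164.24], [-49.07, 125.15], [9.68, 141.18], [-86.29, 266.29], [3.28, 154.24], [-151.56, 151.56]. Speed limits (degrees/s): [147.25, 147.25, 172.46, 180, 180, 180].

## Interface

Orientations are given as [roll, pitch, yaw] about the fixed x, y, z axes, in that order (R = Rz(yaw) Ry(pitch) Rx(roll)).
In Python, from cell import * gives the robot as it stands.
- The arm moves only by the tool carry_out, never from a script. Its argument "series" is one flat list of numbers, 5 for each row, row after row: the shift along the tool's x, y, z in mm, then the turn about the tool's z in degrees, then the closure in counts, from 0 (fully open) to 255 (shut). In form: [x, y, z, spin, fingers, x, y, z, spin, fingers, ...]. A call has 1 to 12 rows; each row is the pose to reach, as a shift and turn from the pose commanded when the call began, along the tool's axes at that moment; what a row does not reach only later rows make up. A row lasts 1/10 s, in which the tool goes at most 50 mm and 8.59 degrees, less where a joint would pass 70% of its speed; a pose out of reach is approached as far as the arm can. A call with a gripper value outside its range is refused whole. The fingers move at their own pace and stop on an object; the grip force is fixed at half the most. Time passes only in rows, so rows that repeat a pose let the fingers close. It gives the time, the measured TCP pose, the force, the opening and the grip force at its end, in the units of the state.
- observe(): the state, without advancing time (a new reading comes with each control period).
- grab_frame(name): name is "scene" or "side" or "wrist"; returns the picture (480x640x3 uint8, red, green, blue); there is no depth.
- camera_params(name): a dict with "fx", "fy", "cx", "cy" (pixels), "xyz" and "attitude" of the camera in the world. Camera axes: x right, y down, z forward; pixel columns grow to the right and rows downward; lengths in m; the calibration is good to about 2 mm. The wrist camera is an equidistant fisheye: a pixel r from the principal point sees the ray r / f radians off the axis. A picture is of the moment at which its call begins: read the wrist's pose just before it. camera_params takes no time and is no camera call; for the wrist camera it gives the pose at the moment of the call.
- finish_job(): hands the job in; it is judged then, once.
The state is a dict: "time": time; "joint_positions": joint angles; "joint_vel": joint speeds; "tau": joint torques, N m; "eef_pos": TCP position; "orientation": TCP orientation; "force": force on the tool from outside, world axes, zero at the start; "ft_torque": the same for the moment, N m; "opening": finger opening in m; "finger_force": force on a finger pad.
Only numpy, scipy, OpenCV 4.12 (cv2) and the standard library are available. Lean on these libraries where they do the work, as an engineer would, in place of code of your own. Each camera call takes 0.05 s, during which the arm holds its last target. There are 200 camera calls.

## Working session

There is one attempt and no reset: what is moved stays moved. The work goes in short steps, Python scripts to look and compute and a tool call to move; the robot and the scene stay as the last step left them, time stands still between calls to the robot, and variables do not carry over. Pictures are saved under pics/ and viewed, at most 10 in all, crops included, and the job is handed in when it is done.

Besides the shell and the picture viewer there is one more tool, called after ">>>" as name(argument=value, ...), one argument or row to a line, values as JSON. carry_out: Moves the arm, as the interface text tells. Its arguments: {"type":"object","properties":{"series":{"type":"array","items":{"type":"number"}}},"required":["series"]}

```bash
mkdir -p pics; ls; python3 - <<'E'
from cell import *
import cv2,numpy as np
print(observe())
for n in ("scene","side","wrist"):
    p=camera_params(n);print(n,p)
    cv2.imwrite(f"pics/{n}0.png",cv2.cvtColor(grab_frame(n),cv2.COLOR_RGB2BGR))
E
```

```text
pics
{'time': 0.0, 'joint_positions': array([-3.24608187e+00,  5.26302856e+00,  7.05807876e+01, -3.12857853e-04,
        1.04267617e+02, -3.24809886e+00]), 'joint_vel': array([ 0.02629767,  0.04003464, -0.04168607,  0.01324378, -0.02504189,
       -0.07371834]), 'tau': array([-3.13584051e-04, -4.46447504e+01, -4.06449509e+01,  6.96761138e-02,
        2.93726998e-02, -1.50731516e-04]), 'eef_pos': array([5.99701206e-01, 4.04272857e-05, 2.21518489e-01]), 'orientation': array([-1.79888729e+02, -6.01089986e-03,  9.00019343e+01]), 'force': array([0.10471286, 0.53915674, 0.43011817]), 'ft_torque': array([ 0.03775802, -0.05184248,  0.0448472 ]), 'finger_force': 0.0, 'opening': 0.0876908775850122}
scene {'fx': 540.7684055993566, 'fy': 540.7684055993566, 'cx': 321.53855467332994, 'cy': 239.04158429004, 'xyz': array([ 1.44189439, -0.3890682 ,  0.68865324]), 'attitude': array([-122.41319245,   -0.42258918,   63.72561214])}
side {'fx': 478.56936322914623, 'fy': 478.56936322914623, 'cx': 316.30263806972306, 'cy': 242.90340165136027, 'xyz': array([0.26726604, 0.50769115, 0.64980186]), 'attitude': array([-139.01881078,    0.97107809, -145.7249357 ])}
wrist {'fx': 371.64829954431775, 'fy': 371.64829954431775, 'cx': 319.3689906373355, 'cy': 237.21804158338557, 'xyz': array([0.60005603, 0.06780342, 0.38354988]), 'attitude': array([ 1.65587034e+02,  1.30166094e-01, -5.90330004e-02])}
```

View pics/scene0.png

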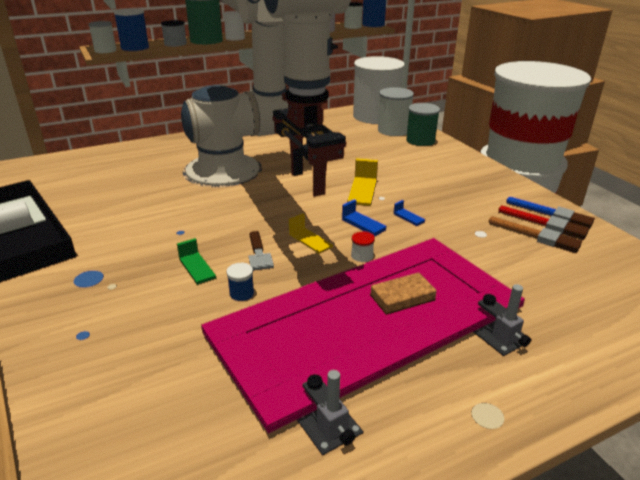

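View pics/side0.png

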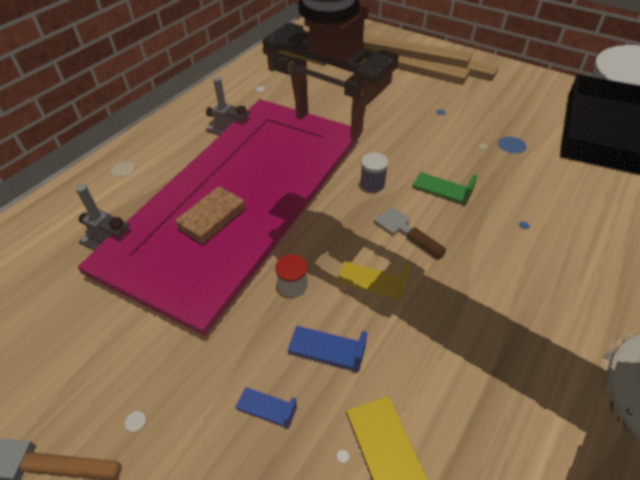

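View pics/wrist0.png

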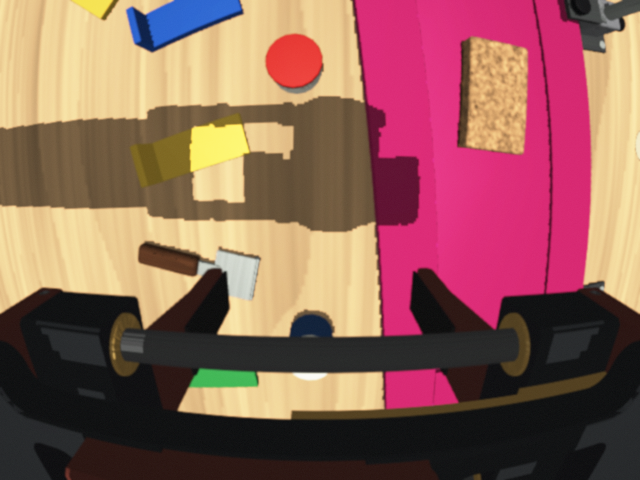

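Scene: the yellow candidates are the small spacer at (310,235) and the large one at (363,182); I choose the smaller. The blue candidates are (363,218), the larger one I choose, and (408,212). Green is at (197,262). The pot is at (240,282), the filler at (363,247) and the knife at (261,250). Side view: yellow (375,280), blue (328,348), green (445,187). Next I fit known models to the colour masks in both cameras.

```bash
cat > h.py <<'E'
from cell import *
import cv2,numpy as np
from scipy.spatial.transform import Rotation as R
from scipy.optimize import minimize
def proj(p,P):
    c=R.from_euler('xyz',p['attitude'],degrees=True).inv().apply(np.atleast_2d(P)-p['xyz'])
    return np.c_[p['fx']*c[:,0]/c[:,2]+p['cx'],p['fy']*c[:,1]/c[:,2]+p['cy']]
def onplane(p,uv,z):
    d=R.from_euler('xyz',p['attitude'],degrees=True).apply([(uv[0]-p['cx'])/p['fx'],(uv[1]-p['cy'])/p['fy'],1])
    return p['xyz']+d*(z-p['xyz'][2])/d[2]
def box(x0,x1,y0,y1,z0,z1): return np.array([[x,y,z] for x in(x0,x1) for y in(y0,y1) for z in(z0,z1)])
def place(B,x,y,a): return R.from_euler('z',a,degrees=True).apply(B)+[x,y,0]
def spacer(t,g=0): return [box(-.055,.055,-.022,.022,0,t),box(-.055,-.046,-.022,.022,0,t+.045 if g else .045)]
def render(p,boxes):
    m=np.zeros((480,640),np.uint8)
    for b in boxes:
        h=cv2.convexHull((proj(p,b)*16).astype(np.int32).reshape(-1,1,2)); cv2.fillConvexPoly(m,h,255,shift=4)
    return m
HUE={'y':(22,34),'g':(45,75),'b':(105,120),'m':(160,176)}
def mask(img,col,seed,smin=150):
    hsv=cv2.cvtColor(img,cv2.COLOR_RGB2HSV); lo,hi=HUE[col]
    m=cv2.inRange(hsv,(lo,smin,40),(hi,255,255)); m=cv2.morphologyEx(m,cv2.MORPH_CLOSE,np.ones((3,3)))
    n,L,st,_=cv2.connectedComponentsWithStats(m)
    ys,xs=np.nonzero(m); k=np.argmin((xs-seed[0])**2+(ys-seed[1])**2)
    return (L==L[ys[k],xs[k]]).astype(np.uint8)*255
def fit(obs,boxes,x0):
    # obs: list of (params,mask)
    bl=[(p,cv2.GaussianBlur(m,(0,0),1.5).astype(float)) for p,m in obs]
    def cost(v):
        B=[place(b,v[0],v[1],v[2]*100) for b in boxes]
        if len(v)>3: B=[b+[0,0,v[3]] for b in B]
        return sum(np.abs(cv2.GaussianBlur(render(p,B),(0,0),1.5)-m).sum()/m.sum() for p,m in bl)
    s=np.vstack([x0]+[np.array(x0)+d for d in np.diag([.02,.02,.1,.004][:len(x0)])])
    r=minimize(cost,x0,method='Nelder-Mead',options=dict(initial_simplex=s,maxiter=400,xatol=1e-5,fatol=1e-5))
    r=minimize(cost,r.x,method='Nelder-Mead',options=dict(maxiter=300,xatol=1e-5,fatol=1e-5)); return r.x,r.fun
E
cat > m1.py <<'E'
from h import *
I={n:cv2.cvtColor(cv2.imread(f"pics/{n}0.png"),cv2.COLOR_BGR2RGB) for n in("scene","side")}
P={n:camera_params(n) for n in I}
S={'y':(.008,(312,236),(360,276)),'g':(.011,(197,265),(440,186)),'b':(.014,(363,220),(325,348))}
ov={n:I[n][:,:,::-1].copy() for n in I}
def draw(B):
    for n in I:
        c,_=cv2.findContours(render(P[n],B),cv2.RETR_EXTERNAL,cv2.CHAIN_APPROX_NONE); cv2.drawContours(ov[n],c,-1,(255,255,255),1)
for k,(t,a,b) in S.items():
    ms={'scene':mask(I['scene'],k,a),'side':mask(I['side'],k,b)}
    x0=onplane(P['side'],b,t)
    for names in (['scene','side'],['scene'],['side']):
        v,f=min((fit([(P[n],ms[n]) for n in names],spacer(t),[x0[0],x0[1],y0]) for y0 in(-.3,0,.3)),key=lambda r:r[1])
        print(k,names,[int((ms[n]>0).sum()) for n in names],np.round([v[0],v[1],v[2]*100],4),round(f,3))
        if len(names)==2: draw([place(B,v[0],v[1],v[2]*100) for B in spacer(t)])
D=[box(0,.26,-.28,.28,0,.02)]
ms={}
for n,s in(('scene',(300,330)),('side',(150,260))):
    m=mask(I[n],'m',s,120); c=max(cv2.findContours(m,0,2)[0],key=cv2.contourArea)
    ms[n]=cv2.fillConvexPoly(np.zeros_like(m),cv2.convexHull(c),255)
for names in (['scene','side'],['scene']):
    v,f=fit([(P[n],ms[n]) for n in names],D,[.62,-.05,0.,.012]); print('door',names,np.round([v[0],v[1],v[2]*100,v[3]],4),round(f,3))
    if len(names)==2: draw([place(B,v[0],v[1],v[2]*100)+[0,0,v[3]] for B in D])
for nm,n,uv,z in(('pot lid','side',(374,162),.06),('pot lid','scene',(240,272),.06),('filler','side',(291,267),.05),('filler','scene',(363,240),.05),('kn blade','side',(393,220),.002),('kn tail','side',(441,250),.012),('kn tail','scene',(256,234),.012),('sand','side',(211,207),.055)):
    print(nm,n,np.round(onplane(P[n],uv,z)[:2],3))
cv2.imwrite('pics/ov.png',np.vstack([ov['scene'][150:420],ov['side'][90:400]]))
E
python3 m1.py
```

```text
y ['scene', 'side'] [712, 1499] [ 0.47    0.0679 14.6069] 0.41
y ['scene'] [712] [ 0.4621  0.0686 14.2254] 0.202
y ['side'] [1499] [ 0.4693  0.0654 15.4176] 0.177Traceback (most recent call last):
  File "m1.py", line 10, in <module>
    ms={'scene':mask(I['scene'],k,a),'side':mask(I['side'],k,b)}
                                            ~~~~^^^^^^^^^^^^^^^
  File "h.py", line 24, in mask
    ys,xs=np.nonzero(m); k=np.argmin((xs-seed[0])**2+(ys-seed[1])**2)
                           ~~~~~~~~~^^^^^^^^^^^^^^^^^^^^^^^^^^^^^^^^^
    return _wrapfunc(a, 'argmin', axis=axis, out=out, **kwds)
    return bound(*args, **kwds)
ValueError: attempt to get argmin of an empty sequence
```

```bash
python3 - <<'E'
import cv2
for n,pts in (('scene',[(312,240),(298,228),(197,265),(190,247),(363,220),(349,210),(300,330)]),('side',[(355,276),(385,283),(402,280),(440,186),(470,185),(325,348),(361,350),(150,260)])):
    h=cv2.cvtColor(cv2.imread(f'pics/{n}0.png'),cv2.COLOR_BGR2HSV)
    print(n,[(p,h[p[1],p[0]].tolist()) for p in pts])
E
sed -i "s/HUE={.*/HUE={'y':(18,34),'g':(45,80),'b':(100,125),'m':(155,178)}/; s/(lo,smin,40)/(lo,smin,30)/; s/smin=150/smin=165/" h.py
sed -i "s/'y':(.008,(312,236)/'y':(.008,(312,240)/" m1.py
python3 m1.py
```

```text
scene [((312, 240), [24, 255, 225]), ((298, 228), [23, 255, 91]), ((197, 265), [66, 224, 138]), ((190, 247), [68, 196, 56]), ((363, 220), [109, 225, 168]), ((349, 210), [110, 216, 66]), ((300, 330), [167, 240, 182])]
side [((355, 276), [24, 190, 165]), ((385, 283), [23, 191, 87]), ((402, 280), [23, 199, 86]), ((440, 186), [58, 131, 113]), ((470, 185), [59, 134, 112]), ((325, 348), [112, 145, 130]), ((361, 350), [112, 147, 127]), ((150, 260), [167, 203, 138])]
y ['scene', 'side'] [834, 1516] [ 0.4671  0.0686 15.7476] 0.242
y ['scene'] [834] [ 0.4643  0.0685 15.0167] 0.044
y ['side'] [1516] [ 0.4711  0.0658 15.4663] 0.162Traceback (most recent call last):
  File "m1.py", line 10, in <module>
    ms={'scene':mask(I['scene'],k,a),'side':mask(I['side'],k,b)}
                                            ~~~~^^^^^^^^^^^^^^^
  File "h.py", line 24, in mask
    ys,xs=np.nonzero(m); k=np.argmin((xs-seed[0])**2+(ys-seed[1])**2)
                           ~~~~~~~~~^^^^^^^^^^^^^^^^^^^^^^^^^^^^^^^^^
    return _wrapfunc(a, 'argmin', axis=axis, out=out, **kwds)
    return bound(*args, **kwds)
ValueError: attempt to get argmin of an empty sequence
```

```bash

sed -i "s/mask(I\['scene'\],k,a)/mask(I['scene'],k,a,165 if k=='y' else 100)/; s/mask(I\['side'\],k,b)/mask(I['side'],k,b,145 if k=='y' else 90)/" m1.py
python3 m1.py
```

```text
y ['scene', 'side'] [834, 1660] [ 0.4691  0.068  15.7737] 0.159
y ['scene'] [834] [ 0.4643  0.0685 15.0167] 0.044
y ['side'] [1660] [ 0.4699  0.0664 13.6724] 0.071
g ['scene', 'side'] [885, 938] [ 0.4668 -0.2028  5.0464] 0.549
g ['scene'] [885] [ 0.4587 -0.2036  3.2599] 0.185
g ['side'] [938] [ 0.4661 -0.2054 11.2129] 0.321
b ['scene', 'side'] [627, 1919] [ 0.459   0.216  19.0311] 0.621
b ['scene'] [627] [ 0.4525  0.2224 19.1552] 0.301
b ['side'] [1919] [ 0.4642  0.2117 16.0908] 0.284
door ['scene', 'side'] [0.6527 0.0257 6.0497 0.0143] 0.032
door ['scene'] [6.4090e-01 2.9100e-02 6.3684e+00 9.0000e-04] 0.035
pot lid side [ 0.587 -0.14 ]
pot lid scene [ 0.595 -0.146]
filler side [0.574 0.147]
filler scene [0.585 0.141]
kn blade side [ 0.506 -0.077]
kn tail side [ 0.399 -0.05 ]
kn tail scene [ 0.402 -0.043]
sand side [0.77  0.119]
```

View pics/ov.png

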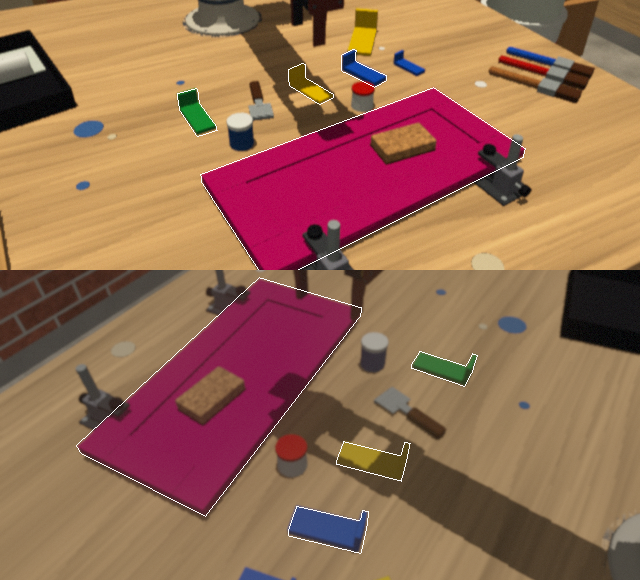

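The overlays match: the chosen small yellow is near (0.468, 0.067) at 15°, green near (0.465, -0.204), blue near (0.460, 0.216) at 17°, and the door edge near (0.65, 0.026) at 6°. Now I move above the yellow one and check with the wrist camera.

>>> carry_out(
  series=[55,-170,20,75,0,55,-170,20,75,0,55,-170,20,75,0,55,-170,20,75,0,55,-170,20,75,0,55,-170,20,75,0,55,-170,20,75,0,55,-170,20,75,0,55,-170,20,75,0,55,-170,20,75,0,55,-170,20,75,0],
)

```text
time: 1.25
eef_pos: [0.4299, 0.055, 0.2025]
orientation: [-180.0, 0.0, 15.2]
force: [-0.3, 0.1, 0.2]
opening: 0.0881
finger_force: 0.0
```

```bash
cat >> h.py <<'E'
def fproj(p,P):
    c=R.from_euler('xyz',p['attitude'],degrees=True).inv().apply(np.atleast_2d(P)-p['xyz'])
    r=np.hypot(c[:,0],c[:,1]); th=np.arctan2(r,c[:,2])
    return np.c_[p['fx']*th*c[:,0]/r+p['cx'],p['fy']*th*c[:,1]/r+p['cy']]
_pr=proj
def proj(p,P): return fproj(p,P) if p.get('fish') else _pr(p,P)
def fplane(p,uv,z):
    u=np.array(uv,float)-[p['cx'],p['cy']]; r=np.linalg.norm(u); th=r/p['fx']
    d=R.from_euler('xyz',p['attitude'],degrees=True).apply([*(u/r*np.sin(th)),np.cos(th)])
    return p['xyz']+d*(z-p['xyz'][2])/d[2]
def wrist(fn=None):
    p=camera_params('wrist'); p['fish']=1; im=grab_frame('wrist')
    if fn: cv2.imwrite(fn,im[:,:,::-1])
    return p,im
E
python3 - <<'E'
from h import *
o=observe(); print(o['time'],o['eef_pos'],o['orientation'])
p,im=wrist('pics/w1.png'); print(p['xyz'],p['attitude'])
print(np.round(proj(p,[[.469,.068,.008]]),0), np.round(proj(p,place(np.array([[0,-.28,.02],[0,0,.02],[0,.28,.02]]),.65,.026,6)+[0,0,.012])))
E
```

```text
1.25 [0.42990607 0.05501041 0.20245816] [-1.79994924e+02  1.83852291e-02  1.51741578e+01]
[0.49557525 0.07265139 0.36434731] [ 1.65498744e+02  5.85732013e-02 -7.48854973e+01]
[[317. 171.]] [[632.  88.]
 [413.   3.]
 [130. -20.]]
```

View pics/w1.png

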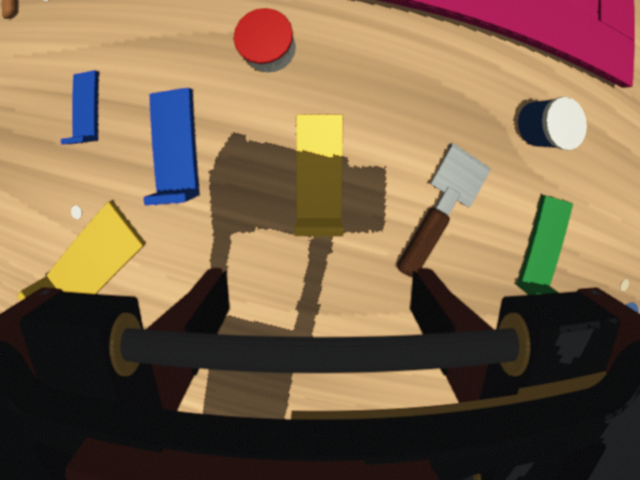

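The wrist view shows the yellow spacer's nose at (296–343,115) and tab at about (320,227), aligned with the tool. Blue is at (175,145), green at (547,245), the knife at (445,210), the filler at (264,37) and the pot at (552,123).

```bash
cat > m2.py <<'E'
from h import *
im=cv2.imread('pics/w1.png')[:,:,::-1].copy()
p=camera_params('wrist'); p['fish']=1
for k,t,s,sm,v0 in(('y',.008,(320,140),150,[.468,.067,.15]),('b',.014,(175,150),100,[.462,.214,.17]),('g',.011,(550,230),100,[.465,-.205,.05])):
    m=mask(im,k,s,sm); v,f=fit([(p,m)],spacer(t),v0); print(k,(m>0).sum(),np.round([v[0],v[1],v[2]*100],4),round(f,3))
for n,uv,z in(('ynoseL',(296,115),.008),('ynoseR',(343,115),.008),('filler',(264,34),.05),('pot',(566,124),.06),('blade',(461,147),0.002),('blade2',(489,172),.002),('blade3',(432,183),.002),('handle end',(404,268),.015)): print(n,np.round(fplane(p,uv,z)[:2],4))
# door front lower edge: lowest magenta rows
hsv=cv2.cvtColor(im,cv2.COLOR_RGB2HSV); m=cv2.inRange(hsv,(155,120,30),(178,255,255))
q=[]
for u in range(430,626,15):
    v=np.nonzero(m[:,u])[0].max(); q.append((u,v))
for z in(.010,.013,.016):
    Q=np.array([fplane(p,(u,v+.5),z)[:2] for u,v in q]); a,b=np.polyfit(Q[:,1],Q[:,0],1)
    print('door line z',z,'x at y=.026:',round(a*.026+b,4),'yaw',round(-np.degrees(np.arctan(a)),2),'resid',np.round(np.std(Q[:,0]-a*Q[:,1]-b),4), q[-1])
E
python3 m2.py
```

```text
y 5576 [ 0.4694  0.0669 14.7302] 0.034
b 4763 [ 0.4604  0.2171 18.713 ] 0.112
g 3156 [ 0.4662 -0.2054  4.3548] 0.196
ynoseL [0.516  0.1014]
ynoseR [0.5276 0.0585]
filler [0.5764 0.1433]
pot [ 0.587  -0.1438]
blade [ 0.5336 -0.0654]
blade2 [ 0.5191 -0.1041]
blade3 [ 0.4891 -0.0462]
handle end [ 0.3995 -0.0417]
door line z 0.01 x at y=.026: 0.6534 yaw 6.35 resid 0.0007 (625, np.int64(86))
door line z 0.013 x at y=.026: 0.6521 yaw 6.35 resid 0.0007 (625, np.int64(86))
door line z 0.016 x at y=.026: 0.6508 yaw 6.35 resid 0.0007 (625, np.int64(86))
```

>>> carry_out(
  series=[1,-1.5,50,-0.3,0,1,-1.5,100,-0.3,0,1,-1.5,150,-0.3,0,1,-1.5,180,-0.3,0,1,-1.5,195,-0.3,0,1,-1.5,199,-0.3,0,1,-1.5,199,-0.3,0,1,-1.5,199,-0.3,255,1,-1.5,199,-0.3,255,1,-1.5,199,-0.3,255,1,-1.5,199,-0.3,255,1,-1.5,199,-0.3,255],
)

```text
time: 2.5
eef_pos: [0.4308, 0.0567, 0.004]
orientation: [180.0, -0.0, 15.3]
force: [0.5, 0.6, 0.7]
opening: 0.0514
finger_force: 0.0
```

>>> carry_out(
  series=[0,0,0,0,255,0,0,0,0,255,0,0,0,0,255,0,0,0,0,255,15,11,0,2,255,30,22,0,4,255,48,35,0,6,255,66,48,0,8,255,84,61,0,9.1,255,97,71,0,9.1,255,97,71,0,9.1,255],
)

```text
time: 3.6
eef_pos: [0.5444, 0.0131, 0.0038]
orientation: [180.0, -0.1, 6.1]
force: [1.6, -0.4, 3.5]
opening: 0.044
finger_force: 30.0
```

```bash
cat > m3.py <<'E'
import sys
from h import *
o=observe(); print(o['time'],o['eef_pos'],o['orientation'],o['opening'],o['force'])
p,im=wrist(sys.argv[1])
k,t,u,v,x,y,a=sys.argv[2],*map(float,sys.argv[3:9])
m=mask(im,k,(u,v),150 if k=='y' else 100); print('mask',(m>0).sum())
r,f=fit([(p,m)],spacer(t),[x,y,a/100]); print('spacer',np.round([r[0],r[1],r[2]*100],4),round(f,3))
hsv=cv2.cvtColor(im,cv2.COLOR_RGB2HSV); M=cv2.inRange(hsv,(155,120,30),(178,255,255))
# front lower edge: for columns, lowest magenta above gripper
q=[]
for c in range(60,600,20):
    w=np.nonzero(M[:240,c])[0]
    if len(w)>5: q.append((c,w.max()))
print(q[::4])
for z in(.010,.014):
    Q=np.array([fplane(p,(c,w+.5),z)[:2] for c,w in q]); A,b=np.polyfit(Q[:,1],Q[:,0],1)
    for _ in range(3):
        e=np.abs(Q[:,0]-A*Q[:,1]-b)<.003; A,b=np.polyfit(Q[e,1],Q[e,0],1)
    print('door z',z,'x at y=.026',round(A*.026+b,4),'yaw',round(-np.degrees(np.arctan(A)),2),e.sum(),len(q))
    dx=np.array([1,-A])/np.hypot(1,A); print(' xd of mid',round(float((r[:2]-[A*.026+b,.026])@dx),4))
E
python3 m3.py pics/w2.png y .008 320 140 .582 .019 6.2
```

```text
3.6 [0.54443189 0.01307853 0.00382578] [ 1.79971488e+02 -7.38166618e-02  6.14820526e+00] 0.044003026101051126 [ 1.551182   -0.40899058  3.45562802]
mask 1
spacer [ 0.2309  0.2101 57.3111] 1.0
[(60, np.int64(75)), (140, np.int64(59)), (220, np.int64(49)), (300, np.int64(45)), (380, np.int64(47)), (460, np.int64(54)), (540, np.int64(68))]
door z 0.01 x at y=.026 0.6535 yaw 5.91 27 27
 xd of mid -0.4014
door z 0.014 x at y=.026 0.6524 yaw 5.91 27 27
 xd of mid -0.4003
```

View pics/w2.png

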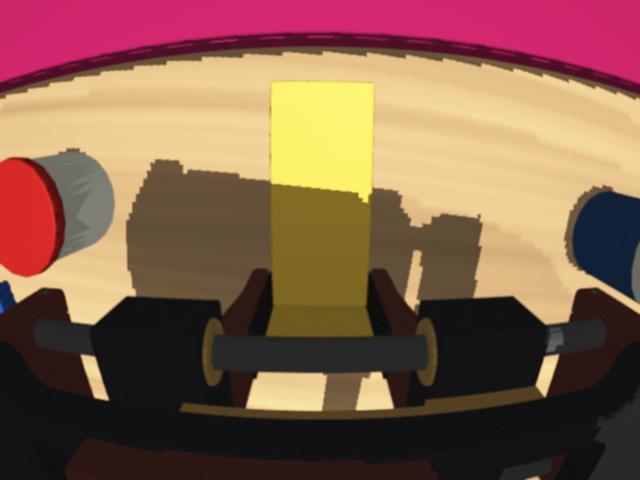

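Wrist: yellow nose at row 80 (columns 272–374), square to the door's lower edge at row 45, with nothing between them. Slide it in.

>>> carry_out(
  series=[6,0,0,0,255,12,0,0,0,255,16,0,0,0,255,20,0,0,0,255,24,0,0,0,255,28,0,0,0,255,32,0,0,0,255,37,0,0,0,255,42,0,0,0,255,45,0,0,0,255,45,0,0,0,255],
)

```text
time: 4.75
eef_pos: [0.5883, 0.0188, 0.0038]
orientation: [180.0, -0.0, 6.2]
force: [-0.8, -0.3, 4.4]
opening: 0.044
finger_force: 30.0
```

```bash
python3 - <<'E'
from h import *
o=observe(); print(o['eef_pos'],o['force'])
p,im=wrist('pics/w3.png')
hsv=cv2.cvtColor(im,cv2.COLOR_RGB2HSV)
for c in (290,323,360):
    col=hsv[:,c]; 
    print(c,[(r,col[r].tolist()) for r in range(40,110,6)])
for z in (.008,.011): print(fplane(p,(323,50),z),fplane(p,(323,80),z))
E
```

```text
[0.58825904 0.01875764 0.00381547] [-0.8002866  -0.26842334  4.41122059]
290 [(40, [166, 201, 237]), (46, [166, 201, 237]), (52, [166, 200, 238]), (58, [166, 201, 238]), (64, [166, 201, 238]), (70, [166, 200, 238]), (76, [166, 200, 238]), (82, [166, 201, 238]), (88, [166, 203, 238]), (94, [166, 201, 238]), (100, [166, 200, 238]), (106, [166, 201, 238])]
323 [(40, [166, 200, 237]), (46, [166, 201, 237]), (52, [166, 200, 238]), (58, [166, 200, 238]), (64, [166, 201, 237]), (70, [166, 201, 238]), (76, [166, 200, 238]), (82, [166, 201, 238]), (88, [166, 200, 238]), (94, [166, 201, 238]), (100, [166, 201, 238]), (106, [166, 203, 238])]
360 [(40, [166, 201, 237]), (46, [166, 200, 237]), (52, [166, 201, 237]), (58, [166, 200, 238]), (64, [166, 200, 237]), (70, [166, 200, 238]), (76, [166, 200, 238]), (82, [166, 203, 238]), (88, [166, 200, 239]), (94, [166, 203, 238]), (100, [166, 203, 238]), (106, [166, 200, 238])]
[0.69619526 0.02891556 0.008     ] [0.6829403  0.02749548 0.008     ]
[0.69542545 0.02885947 0.011     ] [0.68242252 0.02746639 0.011     ]
```

The 8 mm one is under, with no resisting force. Now draw it out, park it back and release.

>>> carry_out(
  series=[-30,0,0,0,255,-60,0,0,0,255,-90,-15,0,0,255,-120,-30,0,0,255,-150,-45,0,0,255,-178,-61,0,0,255,-178,-61,0,0,255,-178,-61,0,0,0,-178,-61,0,0,0,-178,-61,0,0,0,-178,-61,0,0,0,-178,-61,-20,0,0],
)

```text
time: 6.0
eef_pos: [0.4023, 0.0597, 0.0208]
orientation: [-180.0, 0.4, 6.2]
force: [-0.3, 0.3, -0.3]
opening: 0.0801
finger_force: 0.0
```

>>> carry_out(
  series=[0,0,-50,0,0,0,0,-100,0,0,-2,50,-140,0,0,-4,100,-176,0,0,-6,150,-176,1.8,0,-8,200,-176,1.8,0,-8,240,-176,1.8,0,-8,269,-176,1.8,0,-8,269,-176,1.8,0,-8,269,-176,1.8,0],
)

```text
time: 7.0
eef_pos: [0.425, -0.2089, 0.1988]
orientation: [-179.9, 0.1, 4.3]
force: [-0.3, 0.2, 0.5]
opening: 0.0879
finger_force: 0.0
```

```bash
python3 m3.py pics/w4.png g .011 320 150 .466 -.205 4.4; python3 - <<'E'
from h import *
p,im=wrist()
m=mask(im,'g',(320,150),100); y,x=np.nonzero(m)
r=cv2.minAreaRect(np.c_[x,y].astype(np.float32)); print(r, x.min(),x.max(),y.min(),y.max())
E
```

```text
7.0 [ 0.42502114 -0.20890847  0.19883589] [-1.79914581e+02  8.19164407e-02  4.26168864e+00] 0.08787915271963596 [-0.31665167  0.20484558  0.45646563]
mask 5676
spacer [ 0.4653 -0.2038  5.6157] 0.054
[(60, np.int64(11))]
door z 0.01 x at y=.026 0.4029 yaw -71.98 1 1
 xd of mid 0.2379
door z 0.014 x at y=.026 0.4046 yaw -72.51 1 1
 xd of mid 0.2375
((319.27490234375, 175.66526794433594), (122.96365356445312, 48.112823486328125), 89.25594329833984) 295 344 114 237m3.py:16: RankWarning: Polyfit may be poorly conditioned
  Q=np.array([fplane(p,(c,w+.5),z)[:2] for c,w in q]); A,b=np.polyfit(Q[:,1],Q[:,0],1)
m3.py:18: RankWarning: Polyfit may be poorly conditioned
  e=np.abs(Q[:,0]-A*Q[:,1]-b)<.003; A,b=np.polyfit(Q[e,1],Q[e,0],1)
m3.py:18: RankWarning: Polyfit may be poorly conditioned
  e=np.abs(Q[:,0]-A*Q[:,1]-b)<.003; A,b=np.polyfit(Q[e,1],Q[e,0],1)
m3.py:18: RankWarning: Polyfit may be poorly conditioned
  e=np.abs(Q[:,0]-A*Q[:,1]-b)<.003; A,b=np.polyfit(Q[e,1],Q[e,0],1)
m3.py:16: RankWarning: Polyfit may be poorly conditioned
  Q=np.array([fplane(p,(c,w+.5),z)[:2] for c,w in q]); A,b=np.polyfit(Q[:,1],Q[:,0],1)
m3.py:18: RankWarning: Polyfit may be poorly conditioned
  e=np.abs(Q[:,0]-A*Q[:,1]-b)<.003; A,b=np.polyfit(Q[e,1],Q[e,0],1)
m3.py:18: RankWarning: Polyfit may be poorly conditioned
  e=np.abs(Q[:,0]-A*Q[:,1]-b)<.003; A,b=np.polyfit(Q[e,1],Q[e,0],1)
m3.py:18: RankWarning: Polyfit may be poorly conditioned
  e=np.abs(Q[:,0]-A*Q[:,1]-b)<.003; A,b=np.polyfit(Q[e,1],Q[e,0],1)
```

>>> carry_out(
  series=[0.5,-1.5,50,-1,0,0.5,-1.5,100,-1,0,0.5,-1.5,150,-1,0,0.5,-1.5,180,-1,0,0.5,-1.5,192,-1,0,0.5,-1.5,195,-1,255,0.5,-1.5,195,-1,255,0.5,-1.5,195,-1,255,0.5,-1.5,195,-1,255,0.5,-1.5,195,-1,255,0.5,-1.5,195,-1,255,0.5,-1.5,195,-1,255],
)

```text
time: 8.3
eef_pos: [0.4259, -0.207, 0.0054]
orientation: [180.0, -0.1, 5.4]
force: [-0.8, -0.2, 4.3]
opening: 0.044
finger_force: 30.0
```

>>> carry_out(
  series=[0,0,0,0,255,0,0,0,0,255,0,0,0,0,255,0,0,-5,0,255,0,0,-30,0,255,0,0,-80,0,255,0,0,-90,0,255,0,0,-90,0,255],
)

```text
time: 9.1
eef_pos: [0.4267, -0.2073, 0.0969]
orientation: [179.9, -0.2, 5.4]
force: [0.1, 0.1, -1.6]
opening: 0.044
finger_force: 30.0
```

>>> carry_out(
  series=[20,-40,0,-0.6,255,45,-80,0,-0.6,255,70,-120,0,-0.6,255,100,-160,0,-0.6,255,120,-195,0,-0.6,255,131,-209.5,0,-0.6,255,131,-209.5,0,-0.6,255,131,-209.5,40,-0.6,255,131,-209.5,70,-0.6,255,131,-209.5,85,-0.6,255,131,-209.5,89.5,-0.6,255,131,-209.5,89.5,-0.6,255],
)

```text
time: 10.3
eef_pos: [0.5354, 0.0134, 0.0046]
orientation: [180.0, 0.1, 5.9]
force: [-0.2, 0.9, -0.7]
opening: 0.0436
finger_force: 30.0
```

>>> carry_out(
  series=[0,0,0,0,120,0,0,0,0,120,0,0,0,0,120,0,0,0,0,255,0,0,0,0,255,0,0,0,0,255],
)

```text
time: 10.9
eef_pos: [0.5364, 0.0141, 0.0053]
orientation: [180.0, -0.0, 6.0]
force: [-0.1, -0.5, 0.6]
opening: 0.0438
finger_force: 30.0
```

```bash
python3 m3.py pics/w5.png g .011 320 150 .58 .019 6
```

```text
10.9 [0.53638191 0.01406967 0.00530485] [ 1.79976187e+02 -1.32550604e-02  5.99927041e+00] 0.04376654765552032 [-0.0629401  -0.54811586  0.61069602]
mask 25598
spacer [0.575  0.0177 5.5526] 0.148
[(60, np.int64(61)), (140, np.int64(44)), (220, np.int64(33)), (300, np.int64(29)), (380, np.int64(30)), (460, np.int64(38)), (540, np.int64(52))]
door z 0.01 x at y=.026 0.6536 yaw 5.92 27 27
 xd of mid -0.079
door z 0.014 x at y=.026 0.6524 yaw 5.92 27 27
 xd of mid -0.0778
```

View pics/w5.png

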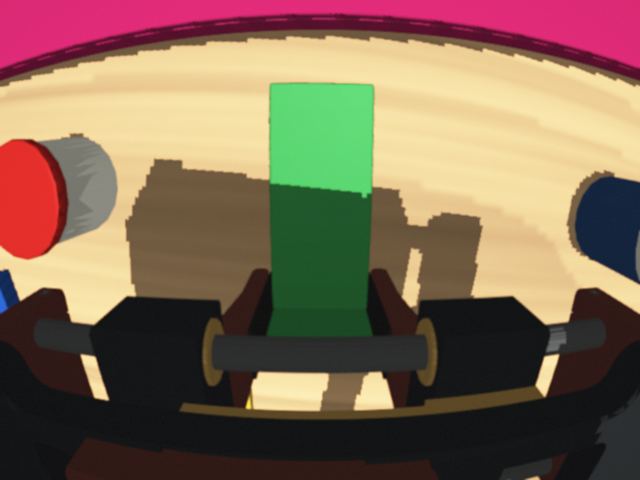

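Wrist: green nose at row 84 (columns 270–373), square, about 23 mm short of the edge (row 29). I approach gently.

>>> carry_out(
  series=[6,0,0,0,255,12,0,0,0,255,17,0,0,0,255,20,0,0,0,255,21,0,0,0,255,22,0,0,0,255,22,0,0,0,255],
)

```text
time: 11.65
eef_pos: [0.5583, 0.0166, 0.0053]
orientation: [-180.0, -0.0, 6.0]
force: [-2.3, -0.0, 4.5]
opening: 0.0436
finger_force: 30.0
```

>>> carry_out(
  series=[1,0,0,0,255,2,0,0,0,255],
)

```text
time: 11.85
eef_pos: [0.5601, 0.0167, 0.0053]
orientation: [180.0, 0.0, 6.0]
force: [-3.6, -0.2, 5.4]
opening: 0.0438
finger_force: 30.0
```

>>> carry_out(
  series=[1,0,0,0,255,2,0,0,0,255],
)

```text
time: 12.05
eef_pos: [0.5621, 0.0169, 0.0053]
orientation: [180.0, 0.0, 6.0]
force: [-2.9, -0.9, 5.1]
opening: 0.0437
finger_force: 30.0
```

>>> carry_out(
  series=[1,0,0,0,255,2,0,0,0,255],
)

```text
time: 12.25
eef_pos: [0.5641, 0.0171, 0.0053]
orientation: [180.0, 0.0, 6.0]
force: [-3.2, 0.2, 6.6]
opening: 0.0437
finger_force: 30.0
```

>>> carry_out(
  series=[1,0,0,0,255,2,0,0,0,255],
)

```text
time: 12.45
eef_pos: [0.5661, 0.0173, 0.0053]
orientation: [180.0, 0.0, 6.0]
force: [-3.6, -0.7, 4.9]
opening: 0.0435
finger_force: 30.0
```

>>> carry_out(
  series=[1,0,0,0,255,2,0,0,0,255],
)

```text
time: 12.65
eef_pos: [0.5681, 0.0175, 0.0053]
orientation: [180.0, 0.0, 6.0]
force: [-3.1, -0.2, 6.0]
opening: 0.0439
finger_force: 30.0
```

No butting, and the nose should be about 10 mm under. I continue.

>>> carry_out(
  series=[2,0,0,0,255,4,0,0,0,255,6,0,0,0,255,8,0,0,0,255,11,0,0,0,255,14,0,0,0,255,17,0,0,0,255,20,0,0,0,255,20,0,0,0,255],
)

```text
time: 13.55
eef_pos: [0.5885, 0.0197, 0.0053]
orientation: [180.0, -0.0, 6.0]
force: [-1.3, -1.0, 4.4]
opening: 0.0437
finger_force: 30.0
```

```bash
python3 - <<'E'
from h import *
s=grab_frame('side')[100:340,180:500]; w=grab_frame('wrist')[0:240,160:480]
cv2.imwrite('pics/chk1.png',cv2.resize(np.hstack([s,w]),None,fx=1.25,fy=1.25)[:,:,::-1])
E
```

```text
(no output)
```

View pics/chk1.png

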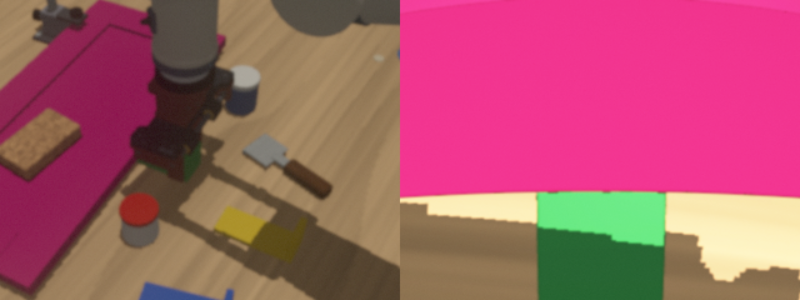

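Green is clearly under the door (nose hidden). Take it out and return it to its old place.

>>> carry_out(
  series=[-25,0,0,0,255,-55,0,0,0,255,-65,0,-30,0,255,-70,0,-75,0,255,-80,20,-90,0,255,-100,60,-90,0,255,-120,100,-90,0,255,-145,140,-90,0,255,-170,180,-90,0,255,-185,208,-90,0,255,-185,208,-90,0,255,-185,208,-40,0,255],
)

```text
time: 14.85
eef_pos: [0.4297, -0.2093, 0.0511]
orientation: [179.6, -0.7, 5.9]
force: [1.6, 0.0, -0.7]
opening: 0.0435
finger_force: 30.0
```

>>> carry_out(
  series=[0,0,25,0,255,0,0,38,0,255,0,0,39.5,0,255,0,0,39.5,0,255,0,0,39.5,0,0,0,0,39.5,0,0,0,0,39.5,0,0,0,0,39.5,0,0,0,0,20,0,0,0,0,-30,0,0,0,0,-80,0,0,0,0,-120,0,0],
)

```text
time: 16.05
eef_pos: [0.4259, -0.2067, 0.1683]
orientation: [179.9, -0.1, 6.0]
force: [0.5, -0.7, 0.0]
opening: 0.0876
finger_force: 0.0
```

>>> carry_out(
  series=[4,-40,-35,0,0,8,-85,-35,0,0,12,-130,-35,0,0,17,-175,-35,0,0,22,-220,-35,-2,0,26,-265,-35,-5,0,31,-310,-35,-8,0,35,-355,-35,-11,0,39.5,-395,-35,-12.5,0,39.5,-409,-35,-12.5,0,39.5,-409,-35,-12.5,0,39.5,-409,-35,-12.5,0],
)

```text
time: 17.25
eef_pos: [0.4224, 0.2035, 0.2001]
orientation: [180.0, 0.0, 18.5]
force: [-0.2, -0.6, 1.3]
opening: 0.0877
finger_force: 0.0
```

```bash
python3 m3.py pics/w6.png b .014 320 150 .4604 .217 18.7 2>/dev/null | head -3
python3 - <<'E'
from h import *
p,im=wrist()
for k,s in(('b',(320,150)),('b',(200,150)),('y',(230,290))):
    m=mask(im,k,s,120 if k=='b' else 165); c=max(cv2.findContours(m,0,2)[0],key=cv2.contourArea)
    b=cv2.boxPoints(cv2.minAreaRect(c)); print(k,np.round(b).tolist(),[np.round(fplane(p,u,.01)[:2],3).tolist() for u in b])
E
```

```text
17.25 [0.42236805 0.20346751 0.20014729] [1.79953458e+02 1.53532430e-02 1.84695899e+01] 0.08774536123257337 [-0.23967722 -0.5536127   1.26094348]
mask 5572
spacer [ 0.4603  0.2156 18.0404] 0.065
b [[296.0, 115.0], [343.0, 115.0], [343.0, 236.0], [296.0, 236.0]] [[0.506, 0.254], [0.52, 0.212], [0.409, 0.174], [0.395, 0.218]]
b [[184.0, 156.0], [189.0, 75.0], [227.0, 77.0], [222.0, 158.0]] [[0.437, 0.348], [0.515, 0.368], [0.522, 0.329], [0.446, 0.309]]
y [[126.0, 303.0], [236.0, 223.0], [272.0, 273.0], [162.0, 353.0]] [[0.256, 0.383], [0.388, 0.279], [0.35, 0.23], [0.207, 0.329]]
```

View pics/w6.png

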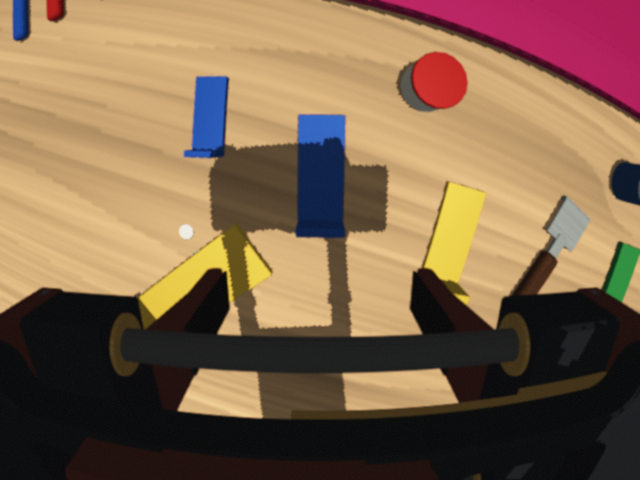

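Wrist: large blue's nose at row 115 (columns 297–345) is centred under the fingers; the small blue at (210,115) and large yellow at (205,270) are clear of the fingers.

>>> carry_out(
  series=[0,0,50,0,0,0,0,100,0,0,0,0,150,0,0,0,0,180,0,0,0,0,192,0,0,0,0,195.5,0,255,0,0,195.5,0,255,0,0,195.5,0,255,0,0,195.5,0,255,0,0,195.5,0,255,0,0,195.5,0,255,0,0,195.5,0,255],
)

```text
time: 18.55
eef_pos: [0.4227, 0.2045, 0.0055]
orientation: [180.0, -0.1, 18.5]
force: [-1.1, -1.4, 5.3]
opening: 0.0441
finger_force: 29.8
```

>>> carry_out(
  series=[0,0,0,0,255,0,0,0,0,255,0,0,0,0,255,0,0,-5,0,255,0,0,-30,0,255,0,0,-80,0,255,0,0,-90,0,255,0,0,-90,0,255],
)

```text
time: 19.35
eef_pos: [0.4234, 0.2049, 0.0969]
orientation: [-180.0, -0.3, 18.5]
force: [0.1, 0.1, -1.3]
opening: 0.0437
finger_force: 29.8
```

>>> carry_out(
  series=[8,40,0,2,255,17,80,0,5,255,26,120,0,9,255,35,160,0,12.5,255,42,200,0,12.5,255,46,216.5,0,12.5,255,46,216.5,0,12.5,255,46,216.5,40,12.5,255,46,216.5,70,12.5,255,46,216.5,85,12.5,255,46,216.5,89.5,12.5,255,46,216.5,89.5,12.5,255],
)

```text
time: 20.55
eef_pos: [0.534, 0.0149, 0.0051]
orientation: [-180.0, 0.1, 6.1]
force: [0.2, 0.0, -1.5]
opening: 0.0439
finger_force: 29.9
```

>>> carry_out(
  series=[0,0,0,0,120,0,0,0,0,120,0,0,0,0,120,0,0,0,0,255,0,0,0,0,255,0,0,0,0,255],
)

```text
time: 21.15
eef_pos: [0.5348, 0.0138, 0.0055]
orientation: [-180.0, -0.0, 6.0]
force: [-0.1, 1.3, 1.7]
opening: 0.0439
finger_force: 30.0
```

```bash
python3 m3.py pics/w7.png b .014 320 150 .58 .019 6; python3 - <<'E'
from h import *
p,im=wrist(); m=mask(im,'b',(320,150),100); ys,xs=np.nonzero(m); print('nose row',ys.min(),[(r,np.nonzero(m[r])[0][[0,-1]].tolist()) for r in(ys.min()+4,200)])
print(fplane(p,(322,ys.min()),.014))
E
```

```text
21.15 [0.53478694 0.01384168 0.00551054] [-1.79980413e+02 -3.37579211e-02  6.00251940e+00] 0.04392068096381647 [-0.08815902  1.25856621  1.73337808]
mask 26189
spacer [0.5804 0.0186 5.9405] 0.15
[(60, np.int64(59)), (140, np.int64(41)), (220, np.int64(30)), (300, np.int64(26)), (380, np.int64(27)), (460, np.int64(34)), (540, np.int64(49))]
door z 0.01 x at y=.026 0.6536 yaw 5.96 27 27
 xd of mid -0.0736
door z 0.014 x at y=.026 0.6523 yaw 5.96 27 27
 xd of mid -0.0723
nose row 81 [(np.int64(85), [268, 372]), (200, [269, 371])]
[0.62824939 0.02257338 0.014     ]
```

>>> carry_out(
  series=[6,0,0,0,255,12,0,0,0,255,16,0,0,0,255,18,0,0,0,255,19,0,0,0,255,20,0,0,0,255],
)

```text
time: 21.85
eef_pos: [0.5548, 0.0155, 0.0055]
orientation: [180.0, 0.0, 6.0]
force: [-3.5, -1.2, 6.4]
opening: 0.0436
finger_force: 30.0
```

>>> carry_out(
  series=[1,0,0,0,255,2,0,0,0,255],
)

```text
time: 22.05
eef_pos: [0.5568, 0.0158, 0.0055]
orientation: [180.0, 0.0, 6.0]
force: [-4.4, -0.3, 5.4]
opening: 0.0438
finger_force: 30.0
```

>>> carry_out(
  series=[0.7,0,0,0,255,1.4,0,0,0,255],
)

```text
time: 22.25
eef_pos: [0.5581, 0.0159, 0.0055]
orientation: [180.0, 0.0, 6.0]
force: [-3.3, -0.5, 5.3]
opening: 0.0437
finger_force: 30.0
```

>>> carry_out(
  series=[0.7,0,0,0,255,1.4,0,0,0,255],
)

```text
time: 22.45
eef_pos: [0.5585, 0.0159, 0.0054]
orientation: [180.0, 0.2, 6.0]
force: [-11.8, -1.5, 10.4]
opening: 0.0441
finger_force: 30.0
```

>>> carry_out(
  series=[0.7,0,0,0,255,1.4,0,0,0,255],
)

```text
time: 22.65
eef_pos: [0.5587, 0.0159, 0.0054]
orientation: [180.0, 0.3, 6.0]
force: [-16.6, -1.2, 12.0]
opening: 0.0438
finger_force: 30.0
```

>>> carry_out(
  series=[0.7,0,0,0,255,1.4,0,0,0,255],
)

```text
time: 22.85
eef_pos: [0.559, 0.016, 0.0052]
orientation: [180.0, 0.5, 6.0]
force: [-18.6, -2.2, 14.9]
opening: 0.0439
finger_force: 30.0
```

The 14 mm one butts at about 17 N with the nose at the edge. As a fair retry I release it so it lies flat, then nudge it from behind with the fingertips.

>>> carry_out(
  series=[-4,0,0,0,255,-4,0,0,0,255,-4,0,0,0,0,-4,0,0,0,0,-4,0,0,0,0,-4,0,-30,0,0,-4,0,-60,0,0,-38,0,-65,0,197,-38,0,-65,0,197,-38,0,-65,0,197,-38,0,-65,0,197,-38,0,-30,0,197],
)

```text
time: 24.05
eef_pos: [0.5283, 0.0125, 0.0394]
orientation: [179.9, -0.5, 6.0]
force: [1.8, 0.7, 0.6]
opening: 0.0474
finger_force: 0.0
```

>>> carry_out(
  series=[0,0,22,0,197,0,0,28,0,197,0,0,28,0,197,3,0,28,0,197],
)

```text
time: 24.45
eef_pos: [0.528, 0.0129, 0.0081]
orientation: [180.0, -0.1, 6.0]
force: [0.4, -0.1, 0.3]
opening: 0.0203
finger_force: 0.0
```

```bash
python3 - <<'E'
from h import *
print(observe()['opening'])
p,im=wrist('pics/w8.png'); m=mask(im,'b',(320,150),100); ys,xs=np.nonzero(m); r=ys.min(); print('top row',r,fplane(p,(322,r),.014),(m>0).sum())
hsv=cv2.cvtColor(im,cv2.COLOR_RGB2HSV); M=cv2.inRange(hsv,(155,120,30),(178,255,255))
q=[(c,np.nonzero(M[:240,c])[0].max()) for c in(180,230,322,410,460)];print(q,[np.round(fplane(p,u,.012),4).tolist() for u in q])
E
```

```text
0.02033087047326353
top row 15 [0.65151773 0.02469408 0.014     ] 28658
[(180, np.int64(23)), (230, np.int64(17)), (322, np.int64(13)), (410, np.int64(17)), (460, np.int64(23))] [[0.6466, 0.0878, 0.012], [0.6491, 0.0645, 0.012], [0.6532, 0.0249, 0.012], [0.6572, -0.0131, 0.012], [0.6596, -0.0364, 0.012]]
```

>>> carry_out(
  series=[1.5,0,0,0,197,3,0,0,0,197,4,0,0,0,197,4.5,0,0,0,197],
)

```text
time: 24.9
eef_pos: [0.5318, 0.0133, 0.0075]
orientation: [180.0, -0.0, 6.0]
force: [-0.6, -0.9, 1.0]
opening: 0.02
finger_force: 0.6
```

>>> carry_out(
  series=[1,0,0,0,197,1.5,0,0,0,197],
)

```text
time: 25.1
eef_pos: [0.5319, 0.0134, 0.0074]
orientation: [-180.0, 0.2, 6.0]
force: [-9.7, -1.8, 6.8]
opening: 0.0204
finger_force: 4.7
```

>>> carry_out(
  series=[0.7,0,0,0,197,1.2,0,0,0,197],
)

```text
time: 25.3
eef_pos: [0.5319, 0.0133, 0.0074]
orientation: [-180.0, 0.4, 6.0]
force: [-15.2, -1.6, 10.2]
opening: 0.02
finger_force: 7.6
```

Flat and pushed from behind, it again stops dead at 15 N: the 14 mm one doesn't go in. I pick it up to park it.

>>> carry_out(
  series=[-6,0,0,0,197,-6,0,-30,0,100,-6,0,-65,0,0,-6,0,-65,0,0,-6,0,-65,0,0,20,0,-65,0,0,22,0,-65,0,0,22,0,-30,0,0,22,0,-3,0,0,22,0,2,0,255,22,0,2,0,255,22,0,2,0,255],
)

```text
time: 26.5
eef_pos: [0.5566, 0.0159, 0.0062]
orientation: [180.0, -0.1, 6.0]
force: [-0.2, 0.3, -0.4]
opening: 0.0634
finger_force: 0.0
```

>>> carry_out(
  series=[0,0,0,0,255,0,0,0,0,255,0,0,0,0,255,0,0,0,0,255,0,0,0,0,255,0,0,0,0,255,-15,0,0,0,255,-30,0,-5,0,255,-35,0,-50,0,255,-35,0,-90,0,255,-35,0,-90,0,255],
)

```text
time: 27.6
eef_pos: [0.5243, 0.0122, 0.1017]
orientation: [179.9, -0.6, 6.0]
force: [1.6, 0.2, 0.0]
opening: 0.0441
finger_force: 30.0
```

>>> carry_out(
  series=[-16,-38,0,0,255,-32,-75,0,0,255,-48,-112,0,0,255,-65,-150,0,0,255,-79,-182,0,0,255,-79,-182,0,0,255,-79,-182,40,0,255,-79,-182,75,0,255,-79,-182,88,0,255,-79,-182,89.5,0,255,-79,-182,89.5,0,255],
)

```text
time: 28.7
eef_pos: [0.4239, 0.1845, 0.0053]
orientation: [180.0, 0.1, 6.0]
force: [-0.3, 0.8, -1.6]
opening: 0.0438
finger_force: 30.0
```

>>> carry_out(
  series=[0,0,0,0,0,0,0,0,0,0,0,0,0,0,0,0,0,0,0,0,0,0,-30,0,0,0,0,-80,0,0,0,0,-130,0,0,0,0,-170,0,0,0,0,-190,0,0,0,0,-190,0,0],
)

```text
time: 29.7
eef_pos: [0.4253, 0.1856, 0.1998]
orientation: [-179.9, -0.4, 6.0]
force: [-0.8, 0.3, -0.5]
opening: 0.0877
finger_force: 0.0
```

>>> carry_out(
  series=[-5,45,0,0,0,-9,90,0,0,0,-14,135,0,0,0,-18,180,0,0,0,-23,225,0,0,0,-28,270,0,0,0,-33,315,0,0,0,-37,360,0,0,0,-40,390,0,0,0,-40,390,0,0,0,-40,390,0,0,0],
)

```text
time: 30.8
eef_pos: [0.4242, -0.2068, 0.1937]
orientation: [-179.9, 0.1, 5.9]
force: [-0.6, -0.9, -0.2]
opening: 0.088
finger_force: 0.0
```

```bash
python3 m3.py pics/w9.png g .011 320 150 .4655 -.2025 6 2>/dev/null|head -3
```

```text
30.8 [ 0.42424774 -0.20684693  0.19370638] [-1.79868234e+02  1.34280316e-01  5.91794060e+00] 0.08803608712479527 [-0.64954082 -0.90032184 -0.19149148]
mask 5842
spacer [ 0.4641 -0.2019  5.4354] 0.047
```

>>> carry_out(
  series=[0,-1,50,0,0,0,-1,100,0,0,0,-1,150,0,0,0,-1,178,0,0,0,-1,187,0,0,0,-1,189,0,255,0,-1,189,0,255,0,-1,189,0,255,0,-1,189,0,255,0,-1,189,0,255,0,-1,189,0,255,0,-1,189,0,255],
)

```text
time: 32.05
eef_pos: [0.4251, -0.2063, 0.0073]
orientation: [180.0, -0.0, 6.0]
force: [-0.3, -0.2, 3.1]
opening: 0.0438
finger_force: 30.0
```

>>> carry_out(
  series=[0,0,0,0,255,0,0,0,0,255,0,0,0,0,255,0,0,-5,0,255,0,0,-30,0,255,0,0,-80,0,255,0,0,-90,0,255,0,0,-90,0,255],
)

```text
time: 32.85
eef_pos: [0.4258, -0.2067, 0.0989]
orientation: [179.9, -0.2, 6.0]
force: [1.4, 0.1, -1.4]
opening: 0.0439
finger_force: 30.0
```

>>> carry_out(
  series=[20,-40,0,0,255,45,-80,0,0,255,70,-120,0,0,255,100,-160,0,0,255,120,-195,0,0,255,132,-208,0,0,255,132,-208,0,0,255,132,-208,40,0,255,132,-208,70,0,255,132,-208,85,0,255,132,-208,89.5,0,255,132,-208,89.5,0,255],
)

```text
time: 34.05
eef_pos: [0.5337, 0.0132, 0.007]
orientation: [180.0, 0.1, 5.9]
force: [1.3, -0.0, -1.0]
opening: 0.0434
finger_force: 30.0
```

>>> carry_out(
  series=[0,0,0,0,120,0,0,0,0,120,0,0,0,0,120,0,0,0,0,255,0,0,0,0,255,0,0,0,0,255],
)

```text
time: 34.65
eef_pos: [0.5345, 0.0144, 0.0074]
orientation: [180.0, -0.0, 6.0]
force: [-0.9, -2.1, 2.0]
opening: 0.0435
finger_force: 30.0
```

>>> carry_out(
  series=[6,0,0,0,255,12,0,0,0,255,16,0,0,0,255,18,0,0,0,255,20,0,0,0,255,22,0,0,0,255,24,0,0,0,255],
)

```text
time: 35.35
eef_pos: [0.5584, 0.0172, 0.0075]
orientation: [180.0, 0.0, 6.0]
force: [-3.4, -0.6, 6.0]
opening: 0.0438
finger_force: 30.0
```

>>> carry_out(
  series=[1,0,0,0,255,2,0,0,0,255,3,0,0,0,255],
)

```text
time: 35.65
eef_pos: [0.5614, 0.0175, 0.0075]
orientation: [180.0, 0.0, 6.0]
force: [-3.3, -1.2, 6.7]
opening: 0.0439
finger_force: 30.0
```

>>> carry_out(
  series=[4,0,0,0,255,8,0,0,0,255,12,0,0,0,255,16,0,0,0,255,20,0,0,0,255,24,0,0,0,255,26,0,0,0,255,26,0,0,0,0,26,0,0,0,0,26,0,0,0,0,26,0,0,0,0,26,0,-30,0,0],
)

```text
time: 36.85
eef_pos: [0.5838, 0.0202, 0.0322]
orientation: [-179.9, 0.5, 6.0]
force: [0.3, 0.1, -0.3]
opening: 0.0802
finger_force: 0.0
```

>>> carry_out(
  series=[0,0,-35,0,0,-36,0,-35,0,197,-36,0,-35,0,197,-36,0,-35,0,197,-36,0,-35,0,197,-36,0,-35,0,197,-36,0,0,0,197,-36,0,25,0,197,-36,0,28,0,197,-36,0,28,0,197],
)

```text
time: 37.85
eef_pos: [0.5509, 0.0165, 0.0085]
orientation: [-180.0, 0.1, 6.0]
force: [0.3, 0.3, 0.1]
opening: 0.021
finger_force: 0.0
```

```bash
python3 - <<'E'
from h import *
o=observe();print(o['eef_pos'],o['opening'],o['force'])
p,im=wrist('pics/w10.png'); m=mask(im,'g',(320,180),100); ys,xs=np.nonzero(m); print((m>0).sum(),xs.min(),xs.max(),ys.min(),ys.max(),[(r,np.nonzero(m[r])[0][[0,-1]].tolist()) for r in(ys.min()+6,ys.max()-10)])
E
```

```text
[0.55093345 0.01645622 0.00845719] 0.020993776658892106 [0.33315468 0.28454386 0.1461264 ]
21775 259 379 64 275 [(np.int64(70), [271, 372]), (np.int64(265), [259, 379])]
```

>>> carry_out(
  series=[6,0,0,0,197,12,0,0,0,197,19,0,0,0,197,26,0,0,0,197,33,0,0,0,197,40,0,0,0,197,47,0,0,0,197,54,0,0,0,197,61,0,0,0,197,67,0,0,0,197,72,0,0,0,197,72,0,0,0,197],
)

```text
time: 39.1
eef_pos: [0.6234, 0.024, 0.009]
orientation: [-180.0, -0.0, 6.0]
force: [0.1, -0.3, -0.2]
opening: 0.0198
finger_force: 0.0
```

>>> carry_out(
  series=[1.5,0,0,0,197,3,0,0,0,197,4.5,0,0,0,197,6,0,0,0,197],
)

```text
time: 39.5
eef_pos: [0.6288, 0.0246, 0.0091]
orientation: [-180.0, 0.0, 6.0]
force: [-0.4, -1.0, -0.2]
opening: 0.0199
finger_force: 0.1
```

>>> carry_out(
  series=[1,0,0,0,197,2,0,0,0,197],
)

```text
time: 39.7
eef_pos: [0.6308, 0.0248, 0.0092]
orientation: [-180.0, -0.0, 6.0]
force: [0.6, -0.4, 0.7]
opening: 0.02
finger_force: 0.2
```

>>> carry_out(
  series=[1,0,0,0,197,2,0,0,0,197],
)

```text
time: 39.9
eef_pos: [0.6322, 0.0249, 0.0091]
orientation: [180.0, 0.1, 6.0]
force: [-6.1, -0.3, 3.0]
opening: 0.0201
finger_force: 3.1
```

>>> carry_out(
  series=[0.7,0,0,0,197,1.4,0,0,0,197],
)

```text
time: 40.1
eef_pos: [0.6322, 0.0249, 0.0092]
orientation: [-180.0, 0.3, 6.0]
force: [-11.6, -0.8, 7.1]
opening: 0.02
finger_force: 6.1
```

>>> carry_out(
  series=[0.7,0,0,0,197,1.4,0,0,0,197],
)

```text
time: 40.3
eef_pos: [0.6321, 0.0249, 0.0092]
orientation: [-180.0, 0.5, 6.0]
force: [-17.6, -1.5, 11.1]
opening: 0.0199
finger_force: 9.4
```

The tab has met the edge (TCP 0.632, as predicted). Back off, rise clear and check.

>>> carry_out(
  series=[-10,0,0,0,197,-30,0,0,0,197,-60,0,-20,0,197,-80,0,-70,0,197,-100,0,-120,0,197,-110,0,-170,0,197,-110,0,-200,0,197,-110,0,-200,0,197,-110,0,-200,0,197],
)

```text
time: 41.2
eef_pos: [0.5267, 0.0138, 0.2103]
orientation: [180.0, -0.2, 6.0]
force: [0.2, 0.6, -0.8]
opening: 0.0202
finger_force: 0.0
```

```bash
python3 - <<'E'
from h import *
p,w=wrist('pics/w11.png')
s=grab_frame('side')[60:420,180:520]; c=grab_frame('scene')[150:330,150:470]
h=cv2.cvtColor(w,cv2.COLOR_RGB2HSV); m=mask(w,'g',(320,100),100); y,x=np.nonzero(m); r=cv2.boxPoints(cv2.minAreaRect(np.c_[x,y].astype(np.float32)))
print(np.round(r).tolist(),[np.round(fplane(p,u,.045),4).tolist() for u in r])
b=np.zeros((540,800,3),np.uint8); b[:340,:480]=w[:340,80:560]; b[:360,480:800]=s[:,10:330]; b[360:540,:320]=c
cv2.imwrite('pics/fin.png',b[:,:,::-1])
E
```

```text
[[294.0, 80.0], [344.0, 80.0], [344.0, 94.0], [294.0, 94.0]] [[0.6487, 0.0488, 0.045], [0.6532, 0.0055, 0.045], [0.6406, 0.0042, 0.045], [0.6361, 0.0475, 0.045]]
```

View pics/fin.png

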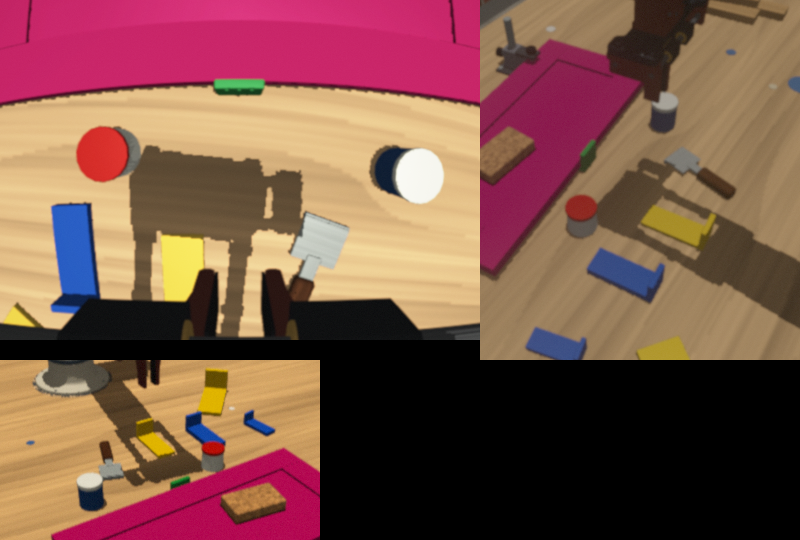

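The green tab at (239,87) sits flush and square against the middle of the door edge. Yellow and blue lie flat and clear, and the pots, knife and block are undisturbed.

```bash
python3 -c "
from cell import *
print(finish_job())"
```

```text
the job is handed in; nothing more can be done
None
```

The job is handed in: the 8 mm and 11 mm spacers went in, the 14 mm butted against the edge twice, and the 11 mm (green) is home under the middle of the front edge with the other two lying flat and clear; no verdict came back.

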